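# Press the die bush home and lock it with the keeper plate

### The job

On the jeweller's bench, press the bronze die bush that stands proud in the die holder straight down until its shoulder is fully home in the counterbore. Then slide the steel keeper plate along the holder into its slot, over the bush, until it meets the back stop, and let go. Leave the other things on the bench where they are.

Things in the scene. Friction and masses are not known exactly. Their poses are not given: they have to be found in the camera images.
- holder: dark steel die holder bolted to the bench, 320 mm long (its x), 130 mm wide (its y), flat top 70 mm above the bench, low bolting flanges 190 mm wide at the foot. Origin on the bench. Its +x is the direction in which the keeper is slid home. x = -200 to 0 mm: open ledge; x = 0 to 97 mm: the keeper's slot, its floor level with the ledge, with the bush's bore at x = 55, y = 0 mm
- slot_mouth (a point): middle of the slot's mouth on its floor: holder x = 0, z = 70 mm. The slot's side cheeks are 87 mm apart, flared over x = 0 to 12 mm. From x = 15 mm lips overhang the sides, undersides 10 mm and tops 18 mm above the floor; the opening between the lips, through which the bush is reached from above, is 68 mm wide. Axes as the holder's
- slot_stop (a point): middle of the foot of the back stop that closes the slot: holder x = 97, y = 0, z = 70 mm. Axes as the holder's
- die_bush (a joint): travel of the bronze bush down into its bore, m: 0 = 22 mm short of home, 0.022 = home: flange shoulder on the bottom of the 9 mm deep counterbore, top face 1 mm below the slot floor. Starts at 0 to 0.012, already square in the bore. Tight fit: stays where it is left, about 10 to 13 N straight down moves it; it cannot be pulled out
- bush_top (a point): centre of the flat top face of that bush (flange 56 mm across, 8 mm thick; barrel 40 mm). 91 mm above the bench at joint 0, 69 mm when home. It moves with the bush
- keeper: loose flat steel plate, 180 (its x) x 84 x 8 mm, about 0.45 kg, lying crooked on the ledge before the slot. Origin: centre of its underside. The +x end (nose) goes into the slot; a grip block stands at the other end. 1.5 mm to spare at each side in the slot, 2 mm above; it passes over the bush only when that is home. At home it points along the holder's x, origin at holder x = 7 mm
- keeper_nose (a point): middle of the keeper's front (nose) edge, on its underside, 90 mm ahead of the plate's centre. At home it meets the back stop
- keeper_grip (a point): centre of the top of the keeper's upright grip block, 77 mm behind the plate's centre and 50 mm above its underside. The block is 16 mm thick along the keeper's x, 50 mm wide along its y, and stands 42 mm above the plate. It stays outside the slot: at home it is at x = -70 mm of the holder
- spare_bush: spare bronze die bush of the same shape as the one in the holder (flange 56 mm across, 62 mm tall), standing loose on the bench, flange up; not to be used. Origin: centre of its underside
- dish: open square-edged steel dish 110 x 90 x 30 mm, loose on the bench beside the holder. Origin: centre of its underside
- hammer: jeweller's hammer about 200 mm long, lying on the bench beside the holder. Origin: underside, near the middle
- mandrel: upright tapered steel ring mandrel, 190 mm tall on an 80 mm round foot, loose on the bench. Origin: centre of its foot
- jar: amber glass jar, 60 mm across, 80 mm tall, loose on the bench. Origin: centre of its underside
- burnisher: straight-handled hand tool 170 mm long, lying on the bench. Origin: underside, near the middle
Mind the look-alikes: they are no part of the job. Leave any green look-alike of the keeper alone.

How it is judged:
By the outcome, as a careful person would: the job done as asked, in the order asked, and still so for the second after the job is handed in, with the robot touching nothing.
It also fails if it takes over 53 s, if anything falls off the work surface, if the arm or the gripper's body presses on something with over 40 N, if the wrist force passes 120 N, or if a joint passes its speed limit or range.

### The arm

A 7-joint arm with a two-finger parallel gripper is mounted at the origin on the work surface. World frame = base frame: x ahead of the robot, y to its left, z up, the work surface at z = 0. Lengths are in m, angles in rad, forces in N, time in s.
With the tool pointing down it reaches from about 0.35 to 0.9 m from the base axis. Payload 8.1 kg.
Tool frame: the origin (TCP) lies midway between the tips of the shut fingers; the grasp point (between the pads) lies arm.grasp_offset behind it (arm.grasp_offset is the distance from the TCP to the grasp point, in m); z points along the fingers, y is the line along which they close (so a half turn about z gives the same grasp; the last joint's range is limited). The gripper opens to 92 mm and grips with 3 to 60 N. Pads are 19 mm wide; open, the fingers measure 130 mm over their backs; the gripper's body (75 mm by 190 mm) begins 47 mm behind the grasp point.
Start: joints at [1.069, 0.434, 0.025, 1.573, -0.012, 1.134, -0.075], TCP at [0.243, -0.576, 0.227] pointing down, gripper open.
Joint ranges: [-2.62, 2.62], [-0.44, 2.09], [-1.27, 1.32], [0.08, 2.57], [-1.32, 4.46], [0.12, 2], [-2.74, 2.74]. Speed limits (rad/s): [2.22, 2.22, 3.01, 3.01, 3.14, 3.14, 3.14].

### API

Orientations are given as a rotation vector (axis times angle).
In Python, from cell import observe, imaging, arm gives the robot as it stands.
- The arm moves only by the tool apply_moves, never from a script. Its argument "commands" is a list of rows, each a list of 5 numbers: the opening in per cent of the stroke, from 0 (shut) to 100 (fully open), then the shift along the world's x, y, z in units of 0.06 m (1.0 is 0.06 m), then the turn about the world's z in units of 0.5 rad (1.0 is 0.5 rad). A call has 1 to 12 rows; each row shifts and turns the commanded pose from where the row before left it; what a row does not reach is not made up. A row lasts 1/8 s, in which the tool goes at most 62.5 mm and 10.7 degrees, less where a joint would pass 70% of its speed; a pose out of reach is approached as far as the arm can. A call with a number of a shift or a turn outside -1 to 1 is refused whole. A call with a gripper value outside its range is refused whole. The fingers move at their own pace and stop on an object; "newtons" is the grip in N (left out, the last holds). Time passes only in rows, so rows that do not move let the fingers close. It gives the time, the measured TCP pose, the force, the opening and the grip force at its end, in the units of the state.
- observe(): the state, without advancing time (a new reading comes with each control period).
- imaging.get_image(name): name is "scene" or "top"; returns (picture, depth): 384x512x3 uint8, red, green, blue; 384x512 float32, m along the optical axis (not along the pixel's ray), 0 where there is no reading.
- imaging.camera_params(name): a dict with "camera_matrix" (3x3 intrinsics, pixels), "origin" and "rotation" of the camera in the world. Camera axes: x right, y up, looking along -z (the intrinsics and any distortion apply to the point x, -y, -z); pixel columns grow to the right and rows downward; lengths in m; the calibration is good to about 2 mm. A picture is of the moment at which its call begins. camera_params takes no time and is no camera call.
- arm.sign_off(): hands the job in; it is judged then, once.
The state is a dict: "clock": time; "joints": joint angles; "dq": joint speeds; "joint_efforts": joint torques, N m; "position": TCP position; "ee_rot": TCP orientation; "force": force on the tool from outside, world axes, zero at the start; "ft_torque": the same for the moment, N m; "width": opening from 0.0 (shut) to 1.0 (fully open); "gripper_force": force on a finger pad.
Only numpy, scipy, OpenCV 4.12 (cv2) and the standard library are available. Lean on these libraries where they do the work, as an engineer would, in place of code of your own. Each camera call takes 0.05 s, during which the arm holds its last target. There are 200 camera calls.

## Working session

There is one attempt and no reset: what is moved stays moved. The work goes in short steps, Python scripts to look and compute and a tool call to move; the robot and the scene stay as the last step left them, time stands still between calls to the robot, and variables do not carry over. Pictures are saved under pics/ and viewed, at most 10 in all, crops included, and the job is handed in when it is done.

Besides the shell and the picture viewer there is one more tool, called after "Call:" as a command line: name --pt "numbers of a row" for each row, then --argument value for the rest. apply_moves: Moves the arm, as the interface text tells. Its arguments: {"type":"object","properties":{"commands":{"type":"array"},"newtons":{"type":"number"}},"required":["commands"]}

```bash
mkdir -p pics; cat > h.py <<'E'
import numpy as np, cv2
from cell import observe, imaging, arm
def grab(n):
    p,d=imaging.get_image(n); return p,d,imaging.camera_params(n)
def cloud(d,c):
    K=np.array(c["camera_matrix"]);v,u=np.mgrid[:d.shape[0],:d.shape[1]]
    P=np.stack([(u-K[0,2])/K[0,0]*d,-(v-K[1,2])/K[1,1]*d,-d],-1)
    return P@np.array(c["rotation"]).T+np.array(c["origin"])
def project(X,c):
    K=np.array(c["camera_matrix"]);q=(np.asarray(X)-c["origin"])@np.array(c["rotation"])
    return K[0,0]*q[...,0]/-q[...,2]+K[0,2], K[1,1]*-q[...,1]/-q[...,2]+K[1,2]
def ray(u,v,z,c):
    K=np.array(c["camera_matrix"]);r=np.array(c["rotation"])@np.array([(u-K[0,2])/K[0,0],-(v-K[1,2])/K[1,1],-1])
    o=np.array(c["origin"]);return o+r*(z-o[2])/r[2]
E
python3 - <<'E'
from h import *
for n in("scene","top"):
    p,d,c=grab(n);np.savez(n+"0.npz",p=p,d=d)
    cv2.imwrite(f"pics/{n}0.png",cv2.resize(p[...,::-1],(800,600)));print(c,(d==0).mean())
print(observe(),arm.grasp_offset)
E
```

```text
{'camera_matrix': array([[487.47052702,   0.        , 255.75771679],
       [  0.        , 487.47052702, 191.94052045],
       [  0.        ,   0.        ,   1.        ]]), 'origin': array([1.26682414, 0.35961644, 1.52405066]), 'rotation': array([0.34900302, 0.54845566, 1.9781048 ])} 0.004058837890625
{'camera_matrix': array([[487.50429428,   0.        , 249.15997498],
       [  0.        , 487.50429428, 182.86583938],
       [  0.        ,   0.        ,   1.        ]]), 'origin': array([0.28105385, 0.00445098, 1.46094241]), 'rotation': array([ 0.12761028, -0.13301572, -1.57400594])} 0.0038808186848958335
{'clock': 0.1, 'joints': array([ 1.06940603,  0.43514083,  0.02495451,  1.5740122 , -0.01160326,
        1.13399537, -0.07507829]), 'dq': array([-5.50892437e-04, -2.79219137e-03, -1.13696299e-03, -2.87858078e-03,
       -7.37706090e-05,  8.21300131e-04,  1.11557648e-03]), 'joint_efforts': array([ 2.62561567e-03, -6.69121528e+01,  9.87662449e-01, -3.15147722e+01,
       -6.05104887e-02,  3.74426914e-02,  4.68613496e-05]), 'position': array([ 0.24247255, -0.5755472 ,  0.22602862]), 'ee_rot': array([-3.07802873e+00, -6.21958288e-01,  6.17781664e-04]), 'force': array([-0.02223592,  0.314097  , -0.34626309]), 'ft_torque': array([-0.02302324, -0.03566525,  0.00812257]), 'gripper_force': 0.0, 'width': 0.9999317512819076} 0.0188
```

View pics/scene0.png

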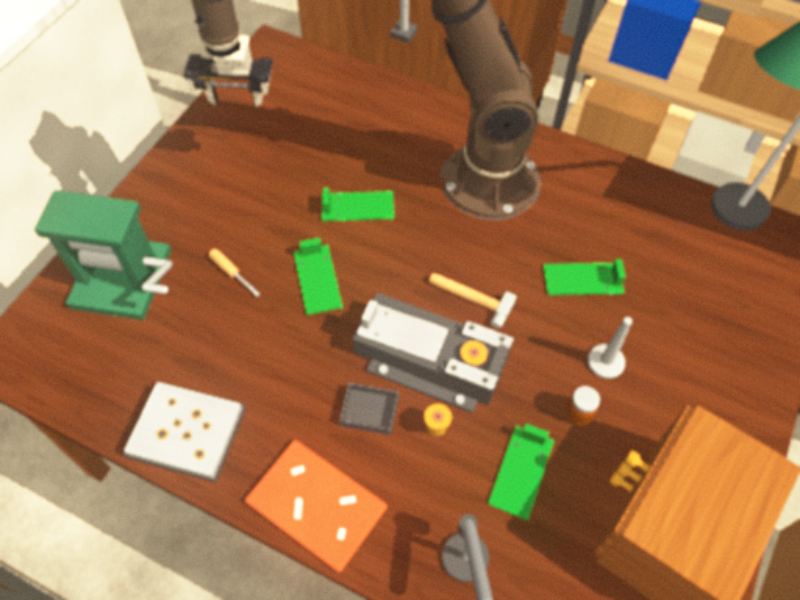

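View pics/top0.png

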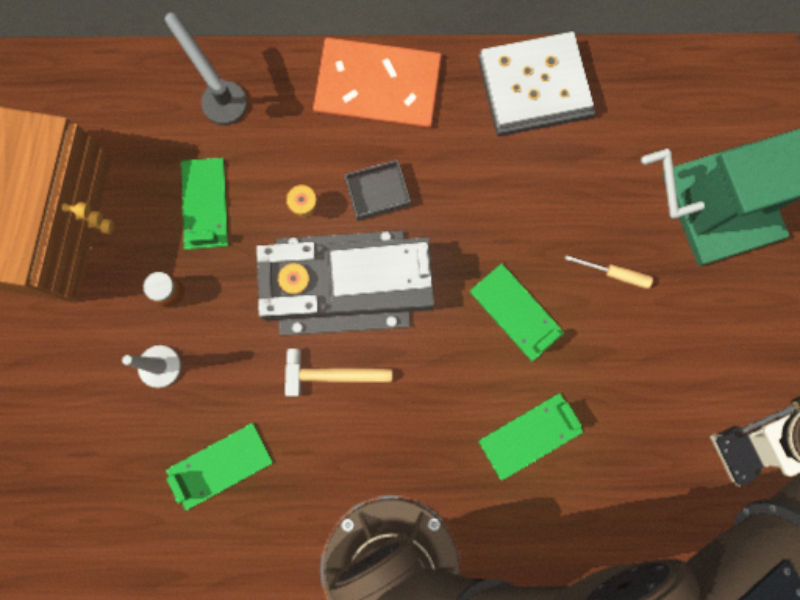

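The scene view (800×600) shows the holder at about (435,345), with the silver keeper on it at (405,328) and the die bush at (474,352). In the top view the keeper is at (380,268), its grip at (423,260), and the die bush at (293,278).

Look-alikes: the spare bush is at top (301,199), on the bench. The green plates at (205,203), (517,311), (530,436) and (219,466) are decoys. The silver plate on the holder fits the keeper, and the bronze bush between the lips fits the die bush.

```bash
sed -i 's/np.array(c\["rotation"\])/cv2.Rodrigues(np.array(c["rotation"]))[0]/g' h.py
python3 - <<'E'
from h import *
from scipy import ndimage as N
p=np.load("top0.npz")["p"]
cv2.imwrite("pics/crop.png",cv2.resize(p[140:220,150:290,::-1],(798,456),interpolation=cv2.INTER_CUBIC))
for n in("top","scene"):
    z=np.load(n+"0.npz");p,d=z["p"],z["d"];c=imaging.camera_params(n);X=cloud(d,c)
    hsv=cv2.cvtColor(p,cv2.COLOR_RGB2HSV)
    ok=(d>0)&(X[...,0]>.3)&(X[...,0]<.75)&(X[...,1]>-.25)&(X[...,1]<.35)
    def rep(name,m,mn=60):
        l,k=N.label(m)
        for i in range(1,k+1):
            q=X[l==i]
            if len(q)<mn: continue
            (cx,cy),(w,h),a=cv2.minAreaRect((q[:,:2]*1000).astype(np.float32))
            vv,uu=np.where(l==i)
            print(n,name,len(q),"px",uu.mean().round(1),vv.mean().round(1),"c",round(cx,1),round(cy,1),"wh",round(w,1),round(h,1),"a",round(a,1),"z",np.percentile(q[:,2]*1000,[5,50,95]).round(1))
    Z=X[...,2]
    bright=(hsv[...,1]<60)&(hsv[...,2]>130)&ok
    rep("bright70-100",bright&(Z>.065)&(Z<.1),40)
    rep("z>108",ok&(Z>.106)&(Z<.15)&(X[...,0]>.35),10)
    rep("bronze",ok&(hsv[...,1]>120)&(hsv[...,0]>12)&(hsv[...,0]<35)&(hsv[...,2]>150)&(Z>.04),30)
    rep("holder",ok&(Z>.05)&(Z<.14))
    rep("foot",ok&(Z>.008)&(Z<.14)&(hsv[...,1]<110),300)
E
```

```text
top bright70-100 394 px 182.5 161.2 c 576.6 190.2 wh 32.6 103.4 a 4.7 z [79.4 87.5 92.1]
top bright70-100 1740 px 241.1 172.2 c 546.5 16.9 wh 88.3 183.8 a 4.9 z [71.5 77.3 82.4]
top bright70-100 411 px 184.1 195.0 c 479.2 184.5 wh 34.7 104.2 a 3.4 z [80.2 87.  92.4]
top z>108 104 px 270.8 166.7 c 552.6 -62.1 wh 49.8 15.7 a 4.9 z [114.6 119.  124. ]
top bronze 238 px 192.7 127.0 c 684.8 165.2 wh 54.0 53.7 a 14.4 z [56.5 61.8 67.1]
top bronze 266 px 187.4 177.9 c 526.5 176.4 wh 53.1 57.1 a 1.5 z [72.7 85.6 90.9]
top holder 278 px 192.8 127.1 c 684.7 165.1 wh 53.7 54.2 a 18.3 z [56.4 61.5 67.1]
top holder 5016 px 220.1 176.8 c 533.6 80.3 wh 132.2 320.4 a 3.2 z [65.4 76.6 90.9]
top foot 5979 px 222.0 179.7 c 533.2 80.3 wh 189.6 320.4 a 3.2 z [10.5 72.8 90.2]
top foot 536 px 204.2 238.8 c 361.7 99.6 wh 85.3 198.3 a 0.7 z [17.2 23.8 29.3]
scene bright70-100 2408 px 275.8 217.5 c 531.3 80.9 wh 135.4 317.7 a 3.5 z [67.4 78.  91. ]
scene z>108 79 px 235.8 198.7 c 550.2 -61.6 wh 52.0 17.0 a 3.1 z [108.  118.8 124.5]
scene bronze 228 px 303.0 225.4 c 521.9 174.0 wh 64.9 61.6 a 3.6 z [62.4 85.5 91.2]
scene bronze 213 px 279.5 266.0 c 682.1 165.0 wh 53.3 53.4 a 60.3 z [55.1 61.9 66.8]
scene holder 3506 px 277.2 218.7 c 531.4 80.0 wh 138.1 320.4 a 4.1 z [62.1 76.5 91.8]
scene holder 230 px 279.5 266.0 c 682.1 165.0 wh 53.3 53.4 a 60.3 z [55.3 61.9 66.8]
scene foot 4222 px 274.2 224.0 c 544.5 80.8 wh 167.4 319.7 a 3.5 z [11.4 72.3 90.9]
```

View pics/crop.png

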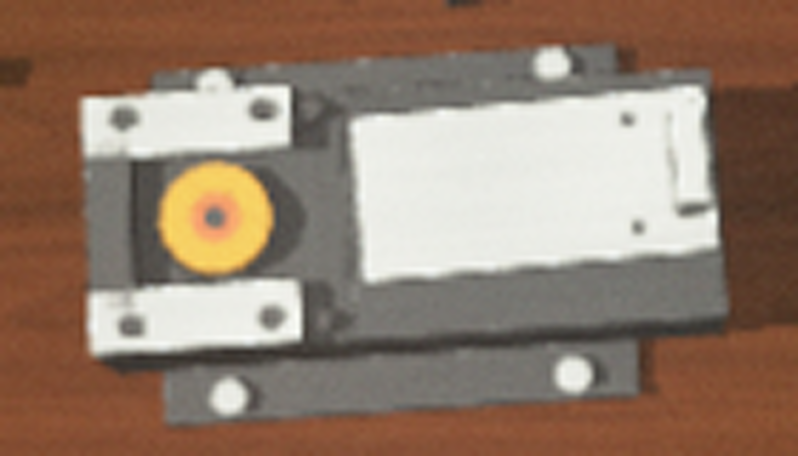

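The crop confirms the silver plate, with its grip block at crop (688,160), is the keeper, and the bronze bush at crop (215,217) sits between the lips. In world mm the slot mouth is at (531,120), with holder yaw 93.2°. The bush is at (528,175), top about 88, and the keeper grip at (552.6,-62) at z 119. The two views agree, and the sizes match the text. I'll move over the bush with the fingers shut.

Call:
apply_moves --pt "0 0.3 0.8 0 -0.17" --pt "0 0.3 0.8 0 -0.17" --pt "0 0.3 0.8 0 -0.17" --pt "0 0.3 0.8 0 -0.17" --pt "0 0.3 0.8 0 0" --pt "0 0.3 0.8 0 0" --pt "0 0.3 0.8 0 0" --pt "0 0.3 0.8 0 0" --pt "0 0.3 0.8 0 0" --pt "0 0.3 0.8 0 0" --pt "0 0.3 0.8 0 0" --pt "0 0.3 0.8 0 0" --newtons 20

```text
clock: 1.6
position: [0.4589, 0.0015, 0.2267]
ee_rot: [3.14, 0.092, -0.0]
force: [-0.3, 0.6, -0.2]
width: 0.002
gripper_force: 0.0
```

Call:
apply_moves --pt "0 0.29 0.72 0 0" --pt "0 0.29 0.72 -0.2 0" --pt "0 0.29 0.72 -0.5 0" --pt "0 0.28 0.73 -0.5 0" --pt "0 0 0 -0.5 0" --pt "0 0 0 -0.2 0" --pt "0 0 0 0 0" --pt "0 0 0 0 0"

```text
clock: 2.6
position: [0.5284, 0.173, 0.1139]
ee_rot: [-3.14, -0.09, -0.003]
force: [0.1, 0.1, -0.2]
width: 0.003
gripper_force: 0.0
```

```bash
python3 - <<'E'
from h import *
p,d,c=grab("scene")
o=observe();print(o["position"],o["force"],project(o["position"],c))
cv2.imwrite("pics/s1.png",cv2.resize(p[150:290,200:370,::-1],(728,600),interpolation=cv2.INTER_CUBIC))
E
```

```text
[0.52844718 0.17313284 0.114081  ] [-0.81662007  0.98545045  0.89952015] (np.float64(302.6554965097421), np.float64(221.46193808454495))
```

View pics/s1.png

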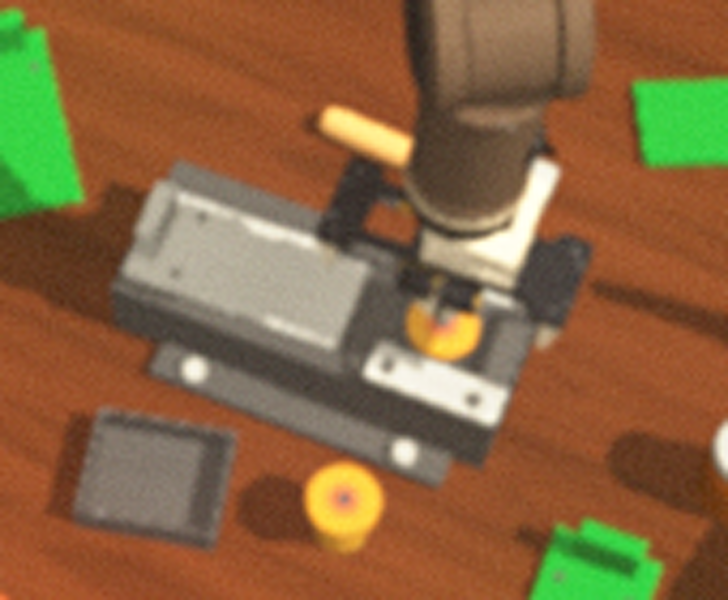

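The crop shows the shut fingertips at about (440,300), just above the bush top at (445,330), clear of the lips and keeper. Next is the press.

Call:
apply_moves --pt "0 0 0.02 -0.15 0" --pt "0 0 0 -0.15 0" --pt "0 0 0 -0.1 0" --pt "0 0 0 -0.1 0" --pt "0 0 0 -0.1 0" --pt "0 0 0 -0.05 0" --pt "0 0 0 0 0"

```text
clock: 3.52
position: [0.5274, 0.1745, 0.0738]
ee_rot: [3.14, 0.092, -0.001]
force: [-2.7, -1.5, 7.0]
width: 0.007
gripper_force: 2.9
```

Call:
apply_moves --pt "0 0 0 -0.05 0" --pt "0 0 0 -0.05 0" --pt "0 0 0 -0.05 0" --pt "0 0 0 -0.05 0" --pt "0 0 0 0 0"

```text
clock: 4.15
position: [0.5278, 0.1746, 0.0685]
ee_rot: [3.138, 0.092, 0.005]
force: [-27.7, -12.5, 89.0]
width: 0.005
gripper_force: 44.6
```

The bush bottomed out with force rising to 89 N at z 68.5, so it is home. I'll back off, check it, and go to the grip.

Call:
apply_moves --pt "0 0 0 0.2 0" --pt "0 0 0 0.6 0" --pt "60 0 0 0.7 0" --pt "60 0.06 -0.55 0.6 0.06" --pt "60 0.06 -0.55 0.1 0" --pt "60 0.06 -0.55 0 0" --pt "60 0.06 -0.55 0 0" --pt "60 0.06 -0.55 0 0" --pt "60 0.06 -0.55 0 0" --pt "60 0.06 -0.64 0 0" --pt "60 0 0 0 0"

```text
clock: 5.52
position: [0.5527, -0.0658, 0.1931]
ee_rot: [3.137, 0.131, -0.001]
force: [-0.7, 0.1, -0.3]
width: 0.598
gripper_force: 0.0
```

```bash
python3 - <<'E'
from h import *
o=observe();print(o["position"],o["ee_rot"],o["force"])
for n in("top","scene"):
    p,d,c=grab(n);X=cloud(d,c);hsv=cv2.cvtColor(p,cv2.COLOR_RGB2HSV)
    m=(np.hypot(X[...,0]-.528,X[...,1]-.175)<.024)&(d>0)
    print(n,m.sum(),np.percentile(X[m][:,2]*1e3,[5,25,50,75,95]).round(1))
    m=(hsv[...,1]>120)&(hsv[...,0]>12)&(hsv[...,0]<35)&(hsv[...,2]>100)&(np.hypot(X[...,0]-.528,X[...,1]-.175)<.05)
    print("bronze",m.sum(),X[m].mean(0)*1e3)
    if n=="top": cv2.imwrite("pics/t2.png",cv2.resize(p[130:230,150:300,::-1],(800,533),interpolation=cv2.INTER_CUBIC))
    else: cv2.imwrite("pics/s2.png",cv2.resize(p[150:290,200:370,::-1],(728,600),interpolation=cv2.INTER_CUBIC))
E
```

```text
[ 0.5527364  -0.06581225  0.19314117] [ 3.13718499e+00  1.30518018e-01 -1.29863798e-03] [-0.6642918   0.09933614 -0.30349478]
top 207 [63.8 66.9 68.3 70.  72.7]
bronze 267 [526.69677347 175.58048391  67.96879669]
scene 139 [62.3 66.5 69.  71.4 74. ]
bronze 198 [523.59909913 176.21667339  68.49953754]
```

View pics/s2.png

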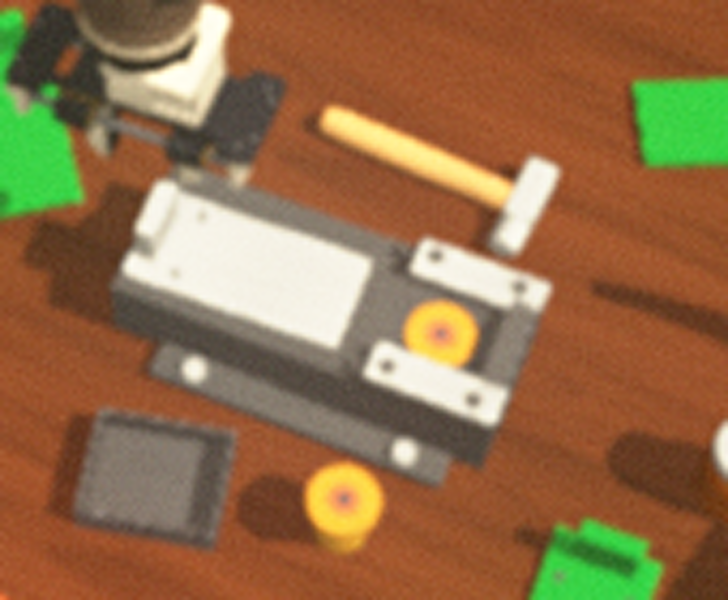

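The bush is flush in the counterbore at crop (440,333), with measured top about 68.5 mm, and the rest is undisturbed. I'll lower over the grip block and close.

Call:
apply_moves --pt "60 0 0.06 -0.5 0" --pt "60 0 0 -0.6 0" --pt "60 0 0 -0.4 0" --pt "60 0 0 -0.2 0" --pt "60 0 0 -0.1 0" --pt "60 0 0 0 0" --pt "0 0 0 0 0" --pt "0 0 0 0 0" --pt "0 0 0 0 0" --pt "0 0 0 0 0" --newtons 15

```text
clock: 6.88
position: [0.553, -0.0585, 0.0859]
ee_rot: [3.138, 0.139, 0.0]
force: [0.7, -2.8, 0.9]
width: 0.21
gripper_force: 1.4
```

Call:
apply_moves --pt "0 0 0 0 0" --pt "0 0 0 0 0" --pt "0 0 0 0 0"

```text
clock: 7.25
position: [0.553, -0.0589, 0.0859]
ee_rot: [3.138, 0.138, 0.0]
force: [-0.3, -3.9, 3.3]
width: 0.169
gripper_force: 15.0
```

Gripped: 15.5 mm opening on the 16 mm block. Next I'll line it up: about -11.6 mm in world x and -1.8° in yaw, with the nose still short of the mouth.

Call:
apply_moves --pt "0 -0.06 0 0 -0.02" --pt "0 -0.06 0 0 -0.02" --pt "0 -0.06 0 0 -0.02" --pt "0 -0.01 0 0 0" --pt "0 0 0 0 0" --newtons 25

```text
clock: 7.88
position: [0.5414, -0.0576, 0.0859]
ee_rot: [-3.14, -0.093, 0.0]
force: [0.4, 2.3, 4.9]
width: 0.176
gripper_force: 25.0
```

```bash
python3 - <<'E'
from h import *
o=observe();print(o["position"],o["ee_rot"],o["force"])
p,d,c=grab("top")
cv2.imwrite("pics/t3.png",cv2.resize(p[130:230,150:300,::-1],(800,533),interpolation=cv2.INTER_CUBIC))
p,d,c=grab("scene")
cv2.imwrite("pics/s3.png",cv2.resize(p[170:270,210:350,::-1],(798,570),interpolation=cv2.INTER_CUBIC))
E
```

```text
[ 0.54141138 -0.05763421  0.08589968] [-3.13979749e+00 -9.30062468e-02  1.08602322e-05] [0.3811111  2.3039765  4.88566585]
```

View pics/t3.png

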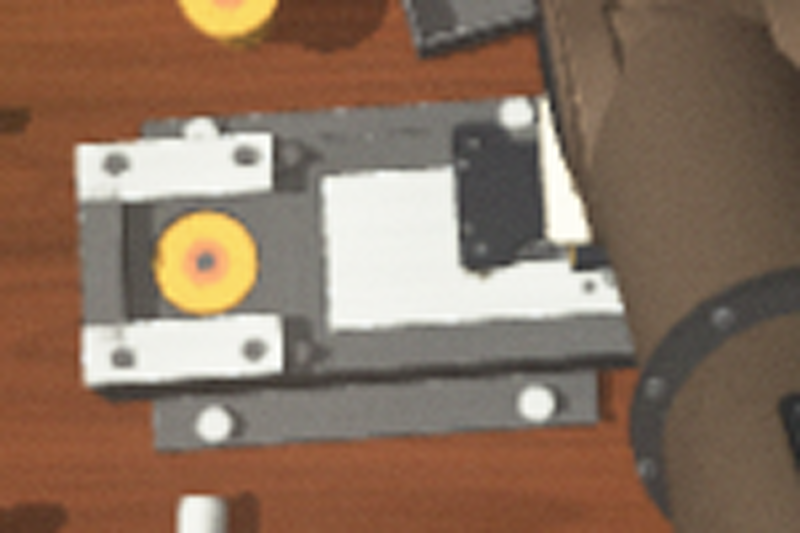

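The top crop shows the keeper nose edge from (322,177) to (330,328), nearly centred between the lips whose outer edges are at y 133 and 372. I'll measure the offset numerically.

```bash
python3 - <<'E'
from h import *
p,d,c=grab("top");X=cloud(d,c);g=cv2.cvtColor(p,cv2.COLOR_RGB2GRAY).astype(float)
# sub-pixel vertical transitions (bright/dark) along image columns -> world via ray at known height
def edge(u,v0,v1,z,sign):
    s=g[v0:v1,u]; q=np.diff(s)*sign; k=q.argmax()
    w=np.clip(q[max(k-2,0):k+3],0,None); v=v0+max(k-2,0)+(w*np.arange(len(w))).sum()/w.sum()+.5
    return ray(u,v,z,c)[:2]*1e3
def line(us,v0,v1,z,s):
    P=np.array([edge(u,v0,v1,z,s) for u in us]);k,b=np.polyfit(P[:,1],P[:,0],1);r=P[:,0]-k*P[:,1]-b
    return k,b,r.std()
L={}
L["lipA out"]=line(range(168,198),151,162,.088,1)
L["lipB out"]=line(range(170,200),195,206,.088,-1)
L["lipA in"]=line(range(168,198),162,171,.088,-1)
L["lipB in"]=line(range(170,200),185,196,.088,1)
L["keepA"]=line(range(213,234),158,168,.078,1)
L["keepB"]=line(range(214,262),184,196,.078,-1)
for n,(k,b,r) in L.items(): print(n,"deg",round(-np.degrees(np.arctan(k)),2),"x@y120",round(b+120*k,1),"x@y80",round(b+80*k,1),"x@y30",round(b+30*k,1),"res",round(r,2))
E
```

```text
lipA out deg 3.99 x@y120 598.2 x@y80 600.9 x@y30 604.4 res 4.97
lipB out deg 2.9 x@y120 464.1 x@y80 466.2 x@y30 468.7 res 0.33
lipA in deg 2.44 x@y120 563.0 x@y80 564.7 x@y30 566.8 res 0.79
lipB in deg 3.51 x@y120 496.8 x@y80 499.2 x@y30 502.3 res 0.63
keepA deg 2.95 x@y120 572.7 x@y80 574.7 x@y30 577.3 res 0.46
keepB deg 3.4 x@y120 487.5 x@y80 489.9 x@y30 492.9 res 0.49
```

The keeper lies within about 0.2 mm and 0.2° of the slot line, so I can slide it in along (-0.054, 1).

Call:
apply_moves --pt "0 -0.005 0.1 0 0" --pt "0 -0.008 0.15 0 0" --pt "0 -0.008 0.15 0 0" --pt "0 -0.008 0.15 0 0" --pt "0 0 0 0 0"

```text
clock: 8.65
position: [0.5395, -0.0254, 0.0859]
ee_rot: [3.14, 0.092, -0.001]
force: [-0.1, -0.5, 6.5]
width: 0.17
gripper_force: 25.0
```

Call:
apply_moves --pt "0 -0.008 0.15 0 0" --pt "0 -0.008 0.15 0 0" --pt "0 -0.008 0.15 0 0" --pt "0 -0.008 0.15 0 0" --pt "0 -0.008 0.15 0 0" --pt "0 -0.008 0.15 0 0" --pt "0 0 0 0 0"

```text
clock: 9.52
position: [0.5367, 0.0285, 0.0859]
ee_rot: [3.139, 0.092, -0.001]
force: [-0.1, -0.7, 6.5]
width: 0.175
gripper_force: 25.0
```

Call:
apply_moves --pt "0 -0.006 0.1 0 0" --pt "0 -0.006 0.1 0 0" --pt "0 -0.004 0.07 0 0" --pt "0 -0.002 0.04 0 0" --pt "0 0 0.03 0 0" --pt "0 0 0 0 0"

```text
clock: 10.28
position: [0.5356, 0.0472, 0.0859]
ee_rot: [3.138, 0.09, -0.001]
force: [-0.0, -5.6, 7.6]
width: 0.176
gripper_force: 25.0
```

Call:
apply_moves --pt "0 -0.001 0.03 0 0" --pt "0 -0.001 0.03 0 0" --pt "0 0 0.03 0 0" --pt "0 0 0 0 0"

```text
clock: 10.78
position: [0.5355, 0.051, 0.0859]
ee_rot: [3.136, 0.088, -0.001]
force: [0.4, -10.3, 9.7]
width: 0.171
gripper_force: 25.0
```

Call:
apply_moves --pt "0 -0.001 0.03 0 0" --pt "0 -0.001 0.03 0 0" --pt "0 0 0.03 0 0" --pt "0 0 0 0 0"

```text
clock: 11.28
position: [0.5356, 0.0511, 0.0858]
ee_rot: [3.131, 0.081, -0.003]
force: [1.5, -25.7, 12.0]
width: 0.171
gripper_force: 25.0
```

```bash
python3 - <<'E'
from h import *
o=observe();print(o["position"],o["force"])
p,d,c=grab("top")
cv2.imwrite("pics/t4.png",cv2.resize(p[140:220,150:270,::-1],(798,532),interpolation=cv2.INTER_CUBIC))
p,d,c=grab("scene")
E
```

```text
[0.53555068 0.05106013 0.08581529] [  1.47512955 -25.6855973   11.98531229]
```

View pics/t4.png

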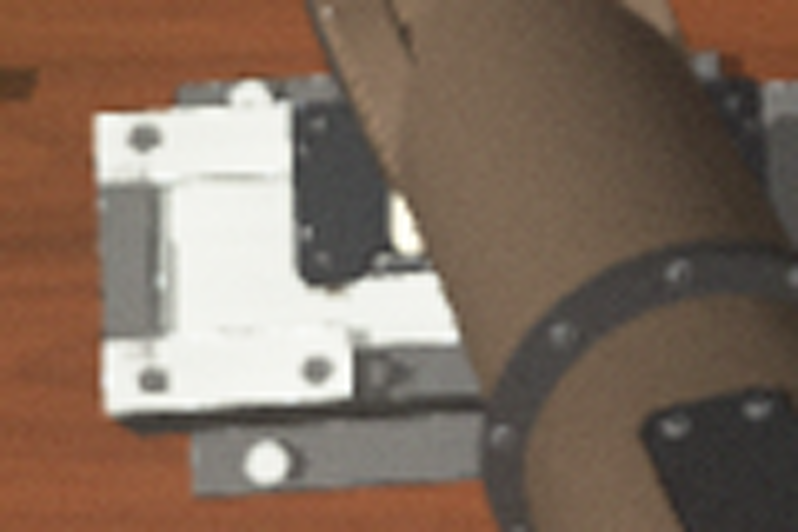

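The top crop shows the plate covering the bush, with its nose at (165,260) against the back stop. The motion stalled at 51.1 mm with force rising to 26 N. I'll ease the push, open and lift away.

Call:
apply_moves --pt "0 0 -0.04 0 0" --pt "25 0 0 0 0" --pt "45 0 0 0 0" --pt "50 0 0 0 0" --pt "50 0 0 0 0"

```text
clock: 12.0
position: [0.5351, 0.058, 0.0855]
ee_rot: [-3.14, -0.093, 0.001]
force: [-0.7, 0.3, -0.1]
width: 0.488
gripper_force: 0.0
```

Call:
apply_moves --pt "50 0 -0.1 0.1 0" --pt "50 0 0 0.4 0" --pt "50 0 0 0.8 0" --pt "50 0 0 0.8 0" --pt "50 -0.2 -0.8 0.2 0" --pt "50 -0.3 -0.8 0 0" --pt "50 -0.3 -0.8 0 0" --pt "50 -0.3 -0.8 0 0" --pt "50 -0.3 -0.8 0 0" --pt "50 0 0 0 0"

```text
clock: 13.25
position: [0.4494, -0.1929, 0.224]
ee_rot: [3.139, 0.081, -0.001]
force: [0.2, 0.0, 0.1]
width: 0.502
gripper_force: 0.0
```

```bash
python3 - <<'E'
from h import *
o=observe();print(o["position"],o["force"])
p,d,c=grab("top");X=cloud(d,c)
cv2.imwrite("pics/t5.png",cv2.resize(p[110:240,130:300,::-1],(785,600),interpolation=cv2.INTER_CUBIC))
m=(X[...,2]>.108)&(X[...,2]<.14)&(abs(X[...,0]-.535)<.06)&(abs(X[...,1]-.05)<.05)
print(cv2.minAreaRect((X[m][:,:2]*1e3).astype(np.float32)),m.sum())
E
```

```text
[ 0.44941565 -0.19286139  0.22404221] [0.24935723 0.01556334 0.12910929]
((535.3518676757812, 50.111698150634766), (50.07084274291992, 15.601198196411133), 4.045082092285156) 103
```

View pics/t5.png

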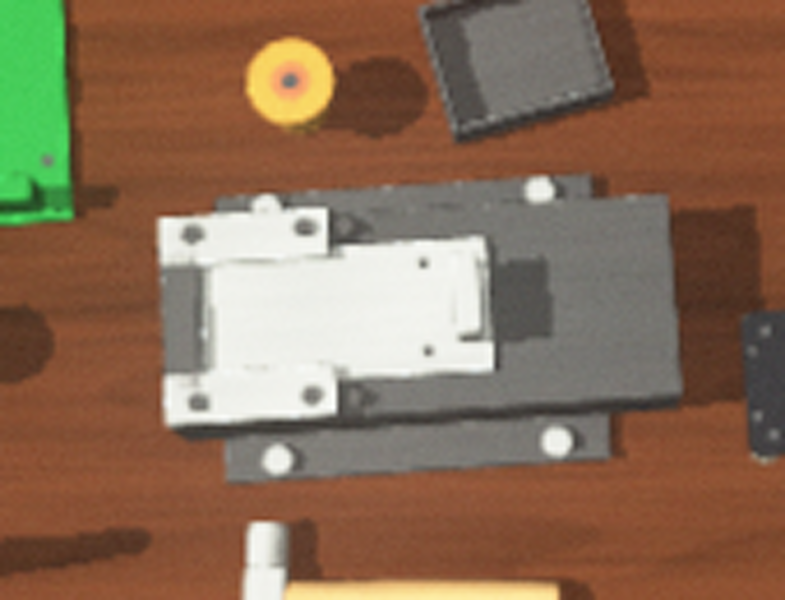

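The final crop shows the keeper straight in the slot with its nose at the stop (205,320). The grip measures holder x = -70.2 mm against -70 at home. The arm is clear and the other things are in place.

```bash
python3 -c "
from cell import arm
print(arm.sign_off())"
```

```text
the job is handed in; nothing more can be done
None
```

The bush is pressed home (top about 68.5 mm, 69 expected) and the keeper slid to the back stop and released; handed in at about 13 s of the 53 s limit, with pressing force reaching 89 N against the 120 N wrist limit.

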